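Start the feed pump from its bench keypad

TASK

Start the feed pump from its white keypad: press the blue key (wake), then the yellow key (prime), then the green key (start), one at a time, each fully down and let up again before the next. Leave the red stop key alone.

Things in the scene. Friction and masses are not known exactly. Their poses are not given: they have to be found in the camera images.
- keypad: Flat white control box, 170 (its x) by 150 (its y) by 45 mm high, screwed to the bench (fixed). Origin: centre of its underside; z up. Black display strip along its far (+x) edge. Four coloured round keys on top, at x = +16 and -50 mm, y = +33 and -33 mm; which colour is where differs from start to start.
- key_blue_top (a point): Centre of the top of the blue wake key: round blue spring key, 30 mm diameter, in a black collar of 46 mm. Travels 7 mm straight down; starts to give at 1.5 N, fully down at 5 N, springs back up. At rest its top is 68 mm above the bench, 11 mm above its collar, 23 mm above the keypad's face.
- key_yellow_top (a point): Centre of the top of the yellow prime key: round yellow spring key, 30 mm diameter, in a black collar of 46 mm. Travels 7 mm straight down; starts to give at 1.5 N, fully down at 5 N, springs back up. At rest its top is 68 mm above the bench, 11 mm above its collar, 23 mm above the keypad's face.
- key_green_top (a point): Centre of the top of the green start key: round green spring key, 30 mm diameter, in a black collar of 46 mm. Travels 7 mm straight down; starts to give at 1.5 N, fully down at 5 N, springs back up. At rest its top is 68 mm above the bench, 11 mm above its collar, 23 mm above the keypad's face.
- key_red_top (a point): Centre of the top of the red stop key: round red spring key, 30 mm diameter, in a black collar of 46 mm. Travels 7 mm straight down; starts to give at 1.5 N, fully down at 5 N, springs back up. At rest its top is 68 mm above the bench, 11 mm above its collar, 23 mm above the keypad's face.

How it is judged (in metres and radians):
On the way, in this order (a step that is already met when the one before it is completed fails the run):
1. the blue key is pressed down (more than 4.5 mm) with the other keys up (distance of key_blue_top from where it was at the start of the episode above 0.0045 m and distance of each of key_yellow_top, key_green_top, key_red_top from where it was at the start of the episode below 0.0025 m), for 0.1 s.
2. the yellow key is pressed down (more than 4.5 mm) with the other keys up (distance of key_yellow_top from where it was at the start of the episode above 0.0045 m and distance of each of key_blue_top, key_green_top, key_red_top from where it was at the start of the episode below 0.0025 m), for 0.1 s.
3. the green key is pressed down (more than 4.5 mm) with the other keys up (distance of key_green_top from where it was at the start of the episode above 0.0045 m and distance of each of key_blue_top, key_yellow_top, key_red_top from where it was at the start of the episode below 0.0025 m), for 0.1 s.
At the end, for the whole second after the job is handed in: All four keys are up again (within 2.5 mm of rest), after blue, yellow and green were pressed down in that order (distance of each of key_blue_top, key_yellow_top, key_green_top, key_red_top from where it was at the start of the episode below 0.0025 m); the robot touches nothing.
It fails at once if the red stop key is pressed (more than 2.5 mm) (not (distance of key_red_top from where it was at the start of the episode below 0.0025 m)).
It fails at once if two of the blue, yellow and green keys are down (more than 2.5 mm) at the same time ((not (distance of key_blue_top from where it was at the start of the episode below 0.0025 m) and not (distance of key_yellow_top from where it was at the start of the episode below 0.0025 m)) or (not (distance of key_blue_top from where it was at the start of the episode below 0.0025 m) and not (distance of key_green_top from where it was at the start of the episode below 0.0025 m)) or (not (distance of key_yellow_top from where it was at the start of the episode below 0.0025 m) and not (distance of key_green_top from where it was at the start of the episode below 0.0025 m))).
It also fails if it takes over 35 s, if anything falls off the work surface, if the arm or the gripper's body presses on something with over 40 N, if the wrist force passes 120 N, or if a joint passes its speed limit or range.

ROBOT

A 6-joint arm with a two-finger parallel gripper is mounted at the origin on a cart in front of the work surface, level with it; the furniture and walls round the work are solid. World frame = base frame: x ahead of the robot, y to its left, z up, the work surface at z = 0. Lengths are in m, angles in degrees, forces in N, time in s.
With the tool pointing down it reaches from about 0.35 to 0.875 m from the base axis. Payload 4.2 kg.
Tool frame: the origin (TCP) lies between the finger pads; the fingertips stand 22 mm ahead of it and the grasp point (between the pads) lies 3 mm ahead of it (env.finger_overhang is the distance from the TCP to the fingertips, in m); z points along the fingers, y is the line along which they close (so a half turn about z gives the same grasp; the last joint's range is limited). The gripper opens to 87 mm and grips with 3 to 60 N. Pads are 19 mm wide; open, the fingers measure 117 mm over their backs; the gripper's body (75 mm by 190 mm) begins 51 mm behind the grasp point.
Start: joints at [80.707, 22.042, 0.453, 0, -68.411, -14.817], TCP at [0.255, 0.57, 0.245] pointing down, gripper open.
Joint ranges: [-179.83, 179.83], [-69.29, 118.12], [-61.27, 80.66], [-181.25, 117.63], [-171.15, -9.14], [-177.46, 177.46]. Speed limits (degrees/s): [159.86, 159.86, 180, 180, 180, 180].

INTERFACE

Orientations are given as [roll, pitch, yaw] about the fixed x, y, z axes, in that order (R = Rz(yaw) Ry(pitch) Rx(roll)).
In Python, from workcell import env, cam, monitor gives the robot as it stands (env), with the cameras (cam) and the readings (monitor). Calls block until the motion is done:
- env.goto(position, orientation): joint-space move of the TCP to a pose.
- env.move_straight(position, rotation=None, rate=0.15, force_limit=None): straight line of the TCP; rotation=None keeps the orientation; rate is the mean speed in m/s. With force_limit (N) it stops when the force on the tool has changed by that much, and returns True; else False.
- env.set_joints(angles): joint-space move.
- env.gripper_to(opening, grasp_force=None): opening from 0.0 (shut) to 1.0 (fully open); grasp_force is the grip in N (None keeps the last); returns when the fingers have stopped.
- env.dwell(seconds).
- env.inverse_kinematics(position, orientation): joint angles nearest the present ones, or None.
- monitor.read_state(): the state.
- cam.grab_frame(name): name is "side" or "top" or "wrist"; returns a dict with "image" (420x560x3 uint8, blue, green, red), "fx", "fy", "cx", "cy" (pixels), "position" and "orientation" of the camera in the world. Camera axes: x right, y up, looking along -z (the intrinsics and any distortion apply to the point x, -y, -z); pixel columns grow to the right and rows downward; lengths in m; the calibration is good to about 2 mm. A picture is of the moment at which its call begins. There is no depth.
A pose or a line that the arm cannot do raises env.Unreachable and nothing moves.
- env.close_job(): hands the job in; it is judged then, once.
The state is a dict: "clock": time; "joint_positions": joint angles; "qvel": joint speeds; "joint_torque": joint torques, N m; "position": TCP position; "tool_rot": TCP orientation; "force": force on the tool from outside, world axes, zero at the start; "wrist_torque": the same for the moment, N m; "opening": opening from 0.0 (shut) to 1.0 (fully open); "finger_force": force on a finger pad.
Only numpy, scipy, OpenCV 4.12 (cv2) and the standard library are available. Lean on these libraries where they do the work, as an engineer would, in place of code of your own. Each camera call takes 0.05 s, during which the arm holds its last target. There are 200 camera calls.

## Working session

There is one attempt and no reset: what is moved stays moved. The work goes in short steps, each a Python script; the robot and the scene stay as the last script left them, time stands still between calls to the robot, and variables do not carry over. Pictures are saved under pics/ and viewed, at most 10 in all, crops included, and the job is handed in when it is done.

```bash
mkdir -p pics; python3 - <<'E'
from workcell import env, cam, monitor
import cv2
for n in("top","side"):
    f=cam.grab_frame(n); cv2.imwrite(f"pics/{n}0.png",f["image"]); print(n,{k:v for k,v in f.items() if k!="image"})
s=monitor.read_state(); print(s["clock"],s["position"],s["tool_rot"],s["opening"])
E
```

```text
top {'fx': 484.7843287579523, 'fy': 484.7843287579523, 'cx': 277.96347411400177, 'cy': 212.73701537963333, 'position': array([0.33050107, 0.00530238, 0.9033731 ]), 'orientation': array([ 11.17681161,   1.38091392, -89.02617741])}
side {'fx': 504.0780885704891, 'fy': 504.0780885704891, 'cx': 275.4964162667518, 'cy': 210.97676999655224, 'position': array([ 0.51652286, -0.76844457,  0.46154094]), 'orientation': array([64.23271652, -0.44884233,  1.68959697])}
0.1 [0.25506886 0.57005132 0.24357681] [ 1.79888208e+02 -6.65238423e-03 -2.41169606e+01] 0.9986395141840148
```

View pics/top0.png

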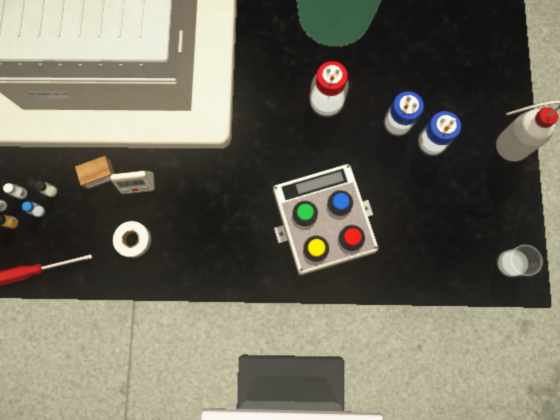

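View pics/side0.png

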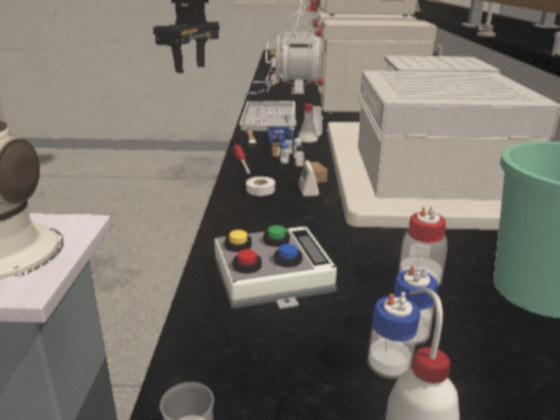

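```bash
cat > loc.py <<'E'
import cv2, numpy as np
from scipy.spatial.transform import Rotation as R
HUE={"blue":(100,125),"yellow":(24,35),"green":(45,85),"red":(0,8)}
def locate(f,win,z=.068):
    x0,y0,x1,y1=win; hsv=cv2.cvtColor(f["image"][y0:y1,x0:x1],cv2.COLOR_BGR2HSV); out={}
    for c,(a,b) in HUE.items():
        m=cv2.inRange(hsv,(a,130,70),(b,255,255))
        n,_,st,ce=cv2.connectedComponentsWithStats(m); i=1+np.argmax(st[1:,4])
        u,v=ce[i]+[x0,y0]
        d=R.from_euler("xyz",f["orientation"],degrees=True).apply([(u-f["cx"])/f["fx"],-(v-f["cy"])/f["fy"],-1])
        p=f["position"]+d*(z-f["position"][2])/d[2]
        out[c]=(p[:2],int(st[i,4]),(u,v))
    return out
def fit(o):
    """rigid fit of the 66 mm square to the four keys; order by angle"""
    P=np.array([o[c][0] for c in HUE]); c=P.mean(0); a=np.angle((P-c)@[1,1j])
    k=a-np.pi/4; th=np.angle(np.exp(4j*k).mean())/4
    q=np.round((k-th)/(np.pi/2)); ang=q*np.pi/2+np.pi/4+th
    F=c+.033*2**.5*np.c_[np.cos(ang),np.sin(ang)]
    return dict(zip(HUE,F)),np.degrees(th),np.linalg.norm(F-P,axis=1)
E
python3 - <<'E'
from workcell import env, cam, monitor
from loc import *
for n,w in(("top",(270,160,385,275)),("side",(205,215,340,305))):
    o=locate(cam.grab_frame(n),w); print(n,o); print(fit(o))
    F=fit(o)[0]
    for c in F:
        for yaw in (0,-20,90,180,-90,0): 
            q=env.inverse_kinematics([*F[c],.11],[180,0,yaw]); print(c,yaw,None if q is None else np.round(q))
E
```

```text
top {'blue': (array([ 0.5176315 , -0.08154283]), 233, (np.float64(340.5364806866953), np.float64(201.00429184549355))), 'yellow': (array([ 0.43600469, -0.03900904]), 239, (np.float64(316.2468619246862), np.float64(246.79916317991632))), 'green': (array([ 0.49797397, -0.01916151]), 225, (np.float64(304.9822222222222), np.float64(211.53333333333333))), 'red': (array([ 0.45483716, -0.1012432 ]), 269, (np.float64(352.2230483271376), np.float64(236.49442379182156)))}
({'blue': array([ 0.51796134, -0.08187749]), 'yellow': array([ 0.43526231, -0.0386008 ]), 'green': array([ 0.49825017, -0.01888963]), 'red': array([ 0.45497349, -0.10158866])}, np.float64(17.37678313972402), array([0.00046989, 0.00084722, 0.00038756, 0.00037138]))
blue 0 [  9.  21. -24.   0. -46.  81.]
blue -20 [  9.  21. -24.   0. -46.  61.]
blue 90 [  9.  21. -24.   0. -46. 171.]
blue 180 [  9.  21. -24.  -0. -46. -99.]
blue -90 [  9.  21. -24.   0. -46.  -9.]
blue 0 [  9.  21. -24.   0. -46.  81.]
yellow 0 [ 16.  13. -36.   0. -41.  74.]
yellow -20 [ 16.  13. -36.   0. -41.  54.]
yellow 90 [ 16.  13. -36.   0. -41. 164.]
y
[... 325 characters left out ...]
27.   0. -44. -17.]
green 0 [ 17.  18. -27.   0. -44.  73.]
red 0 [  7.  16. -32.   0. -43.  83.]
red -20 [  7.  16. -32.   0. -43.  63.]
red 90 [  7.  16. -32.   0. -43. 173.]
red 180 [  7.  16. -32.  -0. -43. -97.]
red -90 [  7.  16. -32.   0. -43.  -7.]
red 0 [  7.  16. -32.   0. -43.  83.]Traceback (most recent call last):
  File "<stdin>", line 4, in <module>
  File "loc.py", line 8, in locate
    n,_,st,ce=cv2.connectedComponentsWithStats(m); i=1+np.argmax(st[1:,4])
                                                       ~~~~~~~~~^^^^^^^^^^
    return _wrapfunc(a, 'argmax', axis=axis, out=out, **kwds)
    return bound(*args, **kwds)
ValueError: attempt to get argmax of an empty sequence
```

```bash
cat >> loc.py <<'E'
def press(env,xy,rot):
    env.move_straight([*xy,.105],rot)
    hit=env.move_straight([*xy,.079],rate=.02,force_limit=8)
    env.dwell(.3); s=monitor.read_state()
    print("press",hit,"tip z",s["position"][2]-env.finger_overhang,"xy err",s["position"][:2]-xy,"F",s["force"])
    env.move_straight([*xy,.13]); env.dwell(.2); print(monitor.read_state()["clock"])
E
python3 - <<'E'
from workcell import env, cam, monitor
from loc import *
F,th,_=fit(locate(cam.grab_frame("top"),(270,160,385,275)))
rot=[180,0,th]
env.gripper_to(0)
env.goto([.38,.25,.245],rot)
env.goto([*F["blue"],.16],rot)
s=monitor.read_state();print(s["clock"],s["position"],s["force"],s["opening"])
press(env,F["blue"],rot)
np.savez("keys.npz",rot=rot,**F)
cv2.imwrite("pics/a.png",cam.grab_frame("side")["image"])
E
```

```text
4.4583 [ 0.51833379 -0.08097509  0.16028999] [ 0.45248088 -0.34927898  0.10086766] 0.006573243009367896
press True tip z 0.061427586222891274 xy err [-5.43250043e-05 -5.68465319e-05] F [-0.41435699  0.48456136  5.10851326]
6.9583
```

View pics/a.png

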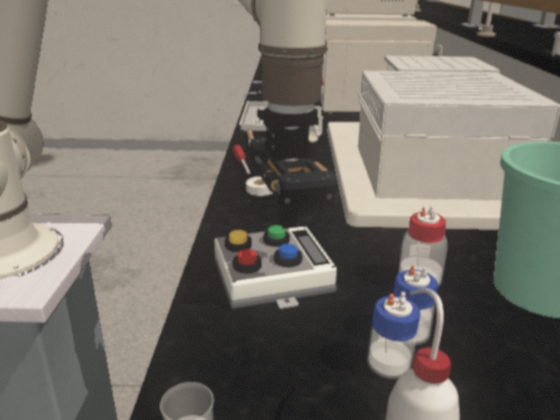

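```bash
python3 -c "
import cv2;i=cv2.imread('pics/a.png')[150:310,200:360];cv2.imwrite('pics/a2.png',cv2.convertScaleAbs(cv2.resize(i,(600,600),interpolation=cv2.INTER_CUBIC),alpha=1.6,beta=20))"
```

```text
(no output)
```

View pics/a2.png

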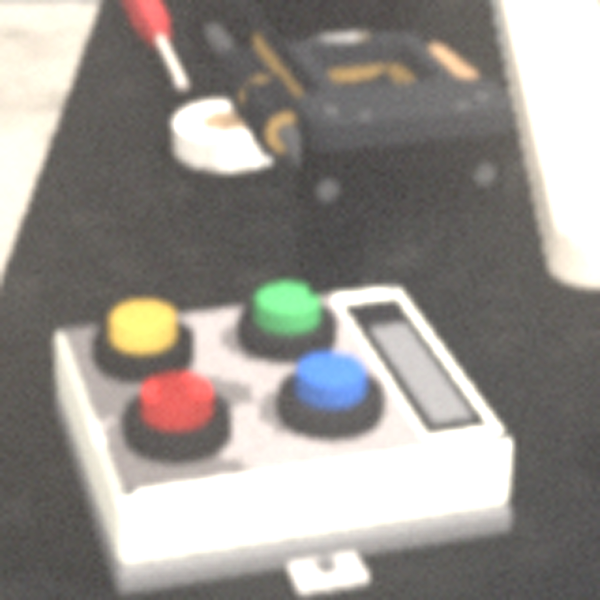

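The gripper hovers above the blue key, with the black fingers faint against the black bench. All four keys are up, blue at about (288,252) in the full frame. The blue press reached 6.6 mm at about 5 N, so I'm going on to yellow and green.

```bash
python3 - <<'E'
from workcell import env, cam, monitor
from loc import *
k=np.load("keys.npz"); rot=k["rot"]
for c in("yellow","green"):
    env.move_straight([*k[c],.13],rot); press(env,k[c],rot)
env.move_straight([*k["green"],.2]); env.dwell(.3)
s=monitor.read_state(); print(s["clock"],s["position"],s["force"])
cv2.imwrite("pics/b.png",cam.grab_frame("side")["image"][150:310,200:360])
E
```

```text
press True tip z 0.06141209054615813 xy err [-1.26182112e-05  5.15006804e-06] F [-0.71858185  1.48328004  5.58653288]
10.0833
press True tip z 0.061419395642833115 xy err [-6.37447567e-05 -1.45556770e-05] F [-0.9495984   0.60495868  5.155686  ]
12.975
13.8917 [ 0.49789516 -0.01898215  0.19917076] [ 0.10205237 -0.51930465 -0.54043384]
```

View pics/b.png

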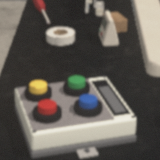

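All four keys are up and the arm is clear of the keypad.

```bash
python3 -c "
from workcell import env, cam, monitor
print(env.close_job())"
```

```text
the job is handed in; nothing more can be done
None
```

I pressed blue, then yellow, then green, each about 6.6 mm down and released before the next; red was not touched, and I handed the job in at about 14 s with all keys up and the arm clear (no verdict was returned).

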